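# Turn the tool tray round and click it into the empty stack-nest tote

## Robot

A 6-joint arm with a two-finger parallel gripper is mounted at the origin on the work surface. World frame = base frame: x ahead of the robot, y to its left, z up, the work surface at z = 0. Lengths are in mm, angles in degrees, forces in N, time in s.
With the tool pointing down it reaches from about 325 to 900 mm from the base axis. Payload 6.1 kg.
Tool frame: the origin (TCP) lies between the finger pads; the fingertips stand 25 mm ahead of it and the grasp point (between the pads) lies 6 mm ahead of it; z points along the fingers, x is the direction in which the jaws open and shut, and the axes are right-handed (so a half turn about z gives the same grasp; the last joint's range is limited). The gripper opens to 85 mm and grips with 20 to 120 N. Pads are 22 mm wide; open, the fingers measure 114 mm over their backs; the gripper's body (76 mm by 85 mm) begins 54 mm behind the grasp point. The pads swing forward as they close: fully open they stand 13 mm farther back than shut.
Start: joints at [60.728, 12.628, 87.462, -0, 79.91, -7.225], TCP at [234.606, 579.289, 256.3] pointing down, gripper open.
Joint ranges: [-170.65, 170.65], [-52.31, 119.04], [5.05, 147.46], [-71.25, 251.25], [11.57, 151.72], [-153.62, 153.62]. Speed limits (degrees/s): [147.25, 147.25, 172.46, 180, 180, 180].

## Interface

Orientations are given as [roll, pitch, yaw] about the fixed x, y, z axes, in that order (R = Rz(yaw) Ry(pitch) Rx(roll)).
In Python, from cell import get_obs, viewer, workorder gives the robot as it stands.
- The arm moves only by the tool step_arm, never from a script. Its argument "commands" is a list of rows, each a list of 2 entries, a list of its own where there are three numbers: the shift along the world's x, y, z in m, then the turn about the world's z in degrees. A call has 1 to 12 rows; each row is the pose to reach, as a shift and turn from the pose commanded when the call began; what a row does not reach only later rows make up. A row lasts 1/8 s, in which the tool goes at most 62.5 mm and 10.7 degrees, less where a joint would pass 70% of its speed; a pose out of reach is approached as far as the arm can. A call with a gripper value outside its range is refused whole. "claw" is the closure in counts, from 0 (fully open) to 255 (shut), set as the call begins (left out, the last holds). The fingers move at their own pace and stop on an object; "force" is the grip in N (left out, the last holds). Time passes only in rows, so rows that repeat a pose let the fingers close. It gives the time, the measured TCP pose, the force and the opening at its end, in the units of the state.
- get_obs(): the state, without advancing time (a new reading comes with each control period).
- viewer.read_camera(name): name is "scene" or "side" or "wrist"; returns (picture, depth): 400x640x3 uint8, blue, green, red; 400x640 float32, mm along the optical axis (not along the pixel's ray), 0 where there is no reading.
- viewer.get_calibration(name): a dict with "fx", "fy", "cx", "cy" (pixels), "k1" (the pictures are not rectified: a ray, as slopes to the right and down, at radius r is drawn at 1 + k1 r^2 times it, then the intrinsics apply), "R" (3x3) and "t" (3): a world point X has camera coordinates R X + t. Camera axes: x right, y down, z forward; pixel columns grow to the right and rows downward; lengths in mm; the calibration is good to about 2 mm. A picture is of the moment at which its call begins: read the wrist's pose just before it. get_calibration takes no time and is no camera call; for the wrist camera it gives the pose at the moment of the call.
- workorder.job_done(): hands the job in, once; it reports no verdict.
The state is a dict: "clock": time; "q": joint angles; "joint_velocities": joint speeds; "joint_efforts": joint torques, N m; "tool_pos": TCP position; "tool_rot": TCP orientation; "wrist_force": force on the tool from outside, world axes, zero at the start; "moment": the same for the moment, N m; "finger_gap": opening from 0.0 (shut) to 1.0 (fully open).
Only numpy, scipy, OpenCV 4.12 (cv2) and the standard library are available. Lean on these libraries where they do the work, as an engineer would, in place of code of your own. Each camera call takes 0.05 s, during which the arm holds its last target. There are 200 camera calls.

## Task

The conservator's tool tray is riding stacked on top of the full tote on the bench. Lift it off, turn it half round so that its ribs match the slots of the empty tote on the sprung stand, lower it in without dropping it and press it gently down until both side catches have snapped over it and it sits fully home, then let go. The stand gives way under the push, so go by feel and never press with more than about 20 newtons; leave everything else on the bench as it is.

Things in the scene. Friction and masses are not known exactly. Their poses are not given: they have to be found in the camera images.
- tray: Loose grey tool tray, 0.28 to 0.46 kg: open box 160 x 110 mm at the rim, tapering to 150 x 100 mm at the floor, 55 mm tall, with a square post rising from its middle. Origin: centre of the underside; z up, x along its length. A round bead (radius 4 mm, 40 mm above the underside) runs along each long side, reaching 57 mm from the middle.
- tray_post (a point): Where to hold the tray: on the axis of its square post, 113 mm above the underside. The post is 28 x 28 mm with flats facing the tray's x and y, free of everything from 60 mm up to its top at 132 mm.
- tray_two_rib_end (a point): Point at the tray's +x end, 80 mm from its middle, 55 mm above the underside. Upright ribs stick out of both ends to 90 mm from the middle, 14 mm wide, with rounded feet 10 mm above the underside: TWO at this +x end (y = +32 and -32 mm), ONE (y = 0) at the -x end.
- tote: Empty grey tote, 182 x 130 x 70 mm, on a low steel spring stand: it gives straight down under load and comes back (up to 45 mm; how far for a given push must be felt) but cannot slide or turn. Origin: centre of its underside; z up, x along its length; live reading. Clear inside 162 x 118 mm. Pressing with 25 N or more damages it.
- tote_two_slot_end (a point): Top middle of the tote's +x end wall, 86 mm from its centre. The 10 mm end walls have slots 17 mm wide, open at the top, 42 mm deep: TWO at this +x end (y = +32 and -32 mm), ONE (y = 0) at the -x end. The tray nests with its x axis along the tote's; the other way round its ribs stand on the rim (underside 60 mm above the tote's origin).
- tote_seat (a point): Centre of the inside of the tote at the height of its two cross rails, 20 mm above the tote's origin: the tray is home when its underside rests here.
- tote_catch_side (a point): Nose of one of the two sprung round-nosed catches, in the middle of the long sides (this one +y, the other -y), 68 mm above the tote's origin. They stop the tray's beads about 15 mm before home; getting past both takes about 9 to 14 N in all, tray's weight included, then they snap over the beads and hold the tray down.
- box: Full tote of the same shape, filled with jars, fixed on the bench. Origin: centre of its underside. The tray starts stacked on it, turned round (tray's x axis opposite to this tote's), its underside 60 mm above this origin, which is 10 mm below the rim.
- jar: Bystander: small round jar, 42 mm wide, 65 mm tall, loose. Origin: centre of the underside.
- weight: Bystander: small brass paperweight, 40 mm wide, 42 mm tall, loose. Origin: centre of the underside.
- bowl: Bystander: green glazed bowl, 100 mm wide, 55 mm tall, loose. Origin: centre of the underside.
- stone: Bystander: flat grey stone, about 72 mm wide, 26 mm tall, loose. Origin: centre of the underside.
- mouse: Bystander: black computer mouse, 100 x 58 x 32 mm, loose. Origin: centre of the underside.
- papers: Bystander: stack of paper, 200 x 150 x 45 mm, loose. Origin: centre of the underside.
Not all that is in view belongs to the job. What is shaped like the box but blue is not meant.

How it is judged:
By the outcome, as a careful person would: the job done as asked, in the order asked, and still so for the second after the job is handed in, with the robot touching nothing.
It also fails if it takes over 58 s, if anything falls off the work surface, if the arm or the gripper's body presses on something with over 40 N, if the wrist force passes 120 N, or if a joint passes its speed limit or range.

## Working session

There is one attempt and no reset: what is moved stays moved. The work goes in short steps, Python scripts to look and compute and a tool call to move; the robot and the scene stay as the last step left them, time stands still between calls to the robot, and variables do not carry over. Pictures are saved under pics/ and viewed, about 8 in all and at most 12, crops included, and the job is handed in when it is done.

Besides the shell and the picture viewer there is one more tool, called after "Request:" as name(argument=value, ...), one argument or row to a line, values as JSON. step_arm: Moves the arm, as the interface text tells. Its arguments: {"type":"object","properties":{"commands":{"type":"array","items":{"type":"array"}},"claw":{"type":"number"},"force":{"type":"number"}},"required":["commands"]}

```bash
mkdir -p pics
cat > h.py <<'E'
import numpy as np, cv2
from cell import get_obs, viewer, workorder
def snap(n,fn=None):
    c=viewer.get_calibration(n); p,d=viewer.read_camera(n)
    if fn: cv2.imwrite('pics/'+fn,p); np.savez('pics/'+fn+'.npz',p=p,d=d,**{k:np.array(v) for k,v in c.items()})
    return p,d,c
def rays(c,uv):
    uv=np.atleast_2d(np.float64(uv)); K=np.array([[c['fx'],0,c['cx']],[0,c['fy'],c['cy']],[0,0,1]],float)
    s=cv2.undistortPoints(uv[:,None],K,np.array([float(c['k1']),0,0,0]))[:,0]
    return np.c_[s,np.ones(len(s))]
def world(c,uv,dep):
    P=rays(c,uv)*np.atleast_1d(dep)[:,None]
    return (P-np.array(c['t']).ravel())@np.array(c['R'])
def plane(c,uv,z):
    R=np.array(c['R']);t=np.array(c['t']).ravel(); o=-R.T@t; d=rays(c,uv)@R
    return o+d*((z-o[2])/d[:,2])[:,None]
def cloud(p,d,c):
    v,u=np.nonzero(d>0); return world(c,np.c_[u,v],d[v,u]),p[v,u],np.c_[u,v]
E
python3 - <<'E'
from h import *
for n in('scene','side'):
    p,d,c=snap(n,n+'0.png'); print(n,c['R'],c['t'],c['fx'],(d>0).mean())
o=get_obs(); print(o)
a=cv2.imread('pics/scene0.png');b=cv2.imread('pics/side0.png')
E
```

```text
scene [[-0.31700068  0.94838331  0.00892554]
 [ 0.61387658  0.21234603 -0.76030567]
 [-0.72295651 -0.23553823 -0.64950414]] [ 155.32257565 -209.74305129 1751.58734043] 466.4688947711093 0.99587890625
side [[ 0.80265801 -0.5964361  -0.0020224 ]
 [-0.35666435 -0.47726027 -0.80312713]
 [ 0.4780488   0.64535774 -0.59580427]] [-435.59754038  273.98712433  814.7224535 ] 395.4788758351976 0.99579296875
{'clock': 0.1, 'q': array([ 6.07264412e+01,  1.26709043e+01,  8.75202654e+01, -4.30432348e-04,
        7.99107645e+01, -7.22619283e+00]), 'joint_velocities': array([ 0.1497085 , -0.1812363 , -0.14965216,  0.06994474,  0.04695841,
       -0.08484689]), 'joint_efforts': array([ 1.05518120e-03, -4.98246539e+01, -3.90544009e+01, -1.31842057e-04,
        5.76030536e-03, -4.30344255e-05]), 'tool_pos': array([234.37383599, 578.83936817, 255.29689315]), 'tool_rot': array([-1.79987598e+02,  1.01177798e-01,  6.79527208e+01]), 'wrist_force': array([-0.42194211,  0.50525024,  0.67327065]), 'moment': array([ 0.00501659, -0.04597257,  0.01812623]), 'finger_gap': 1.000922910461827}
```

View pics/scene0.png

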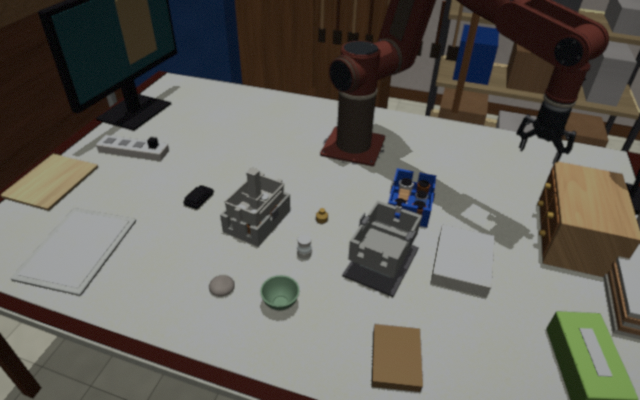

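View pics/side0.png

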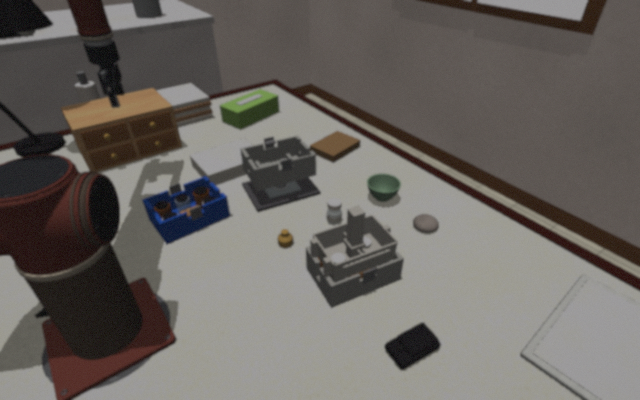

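The scene view shows the tray on the box at about (257,205) with its post top at (254,175). The empty tote is at (385,240), the blue decoy at (412,195). In the side view the tray is at (353,255) with its post at (357,225), and the tote is at (280,170).

```bash
cat > m.py <<'E'
from h import *
def load(n):
    z=np.load(f'pics/{n}.png.npz'); return z['p'],z['d'],{k:z[k] for k in('fx','fy','cx','cy','k1','R','t')}
W={'scene0':{'tray':(215,160,295,245),'tote':(340,195,425,290)},'side0':{'tray':(300,200,408,305),'tote':(235,130,325,210)}}
if __name__=='__main__':
    for k in('tray','tote'):
        A=[]
        for n in W:
            p,d,c=load(n); X,col,uv=cloud(p,d,c); x0,y0,x1,y1=W[n][k]
            m=(uv[:,0]>x0)&(uv[:,0]<x1)&(uv[:,1]>y0)&(uv[:,1]<y1)&(np.ptp(col.astype(int),axis=1)<30)
            Y=X[m]; h=np.histogram(Y[:,2],bins=np.arange(-10,220,10)); print(k,n,list(zip(h[1].astype(int),h[0])))
            A.append(Y)
            if k=='tray':
                q=Y[(Y[:,2]>135)]; print('post',q.mean(0),np.ptp(q,axis=0),q[:,2].max())
                q=Y[(Y[:,2]>100)&(Y[:,2]<125)]
            else: q=Y[(Y[:,2]>65)&(Y[:,2]<160)]
            print('rim',q[:,2].max(),np.percentile(q[:,2],95),cv2.minAreaRect(q[:,:2].astype(np.float32)))
        A=np.vstack(A); zl=(100,125) if k=='tray' else (65,160)
        q=A[(A[:,2]>zl[0])&(A[:,2]<zl[1])]; print('both',cv2.minAreaRect(q[:,:2].astype(np.float32)))
E
python3 m.py
python3 - <<'E'
from m import *
im=[]
for n in W:
    p,d,c=load(n)
    for k in W[n]:
        x0,y0,x1,y1=W[n][k]; im.append(cv2.resize(p[y0-5:y1+5,x0-5:x1+5],(400,300),interpolation=3))
cv2.imwrite('pics/crop.png',cv2.convertScaleAbs(np.vstack([np.hstack(im[:2]),np.hstack(im[2:])]),alpha=1.4))
E
```

```text
tray scene0 [(np.int64(-10), np.int64(2088)), (np.int64(0), np.int64(1138)), (np.int64(10), np.int64(165)), (np.int64(20), np.int64(206)), (np.int64(30), np.int64(171)), (np.int64(40), np.int64(201)), (np.int64(50), np.int64(200)), (np.int64(60), np.int64(530)), (np.int64(70), np.int64(364)), (np.int64(80), np.int64(279)), (np.int64(90), np.int64(262)), (np.int64(100), np.int64(363)), (np.int64(110), np.int64(314)), (np.int64(120), np.int64(36)), (np.int64(130), np.int64(36)), (np.int64(140), np.int64(37)), (np.int64(150), np.int64(34)), (np.int64(160), np.int64(41)), (np.int64(170), np.int64(41)), (np.int64(180), np.int64(50)), (np.int64(190), np.int64(46)), (np.int64(200), np.int64(0))]
post [ 505.94441016 -170.83365001  168.63827403] [35.26523355 34.22053784 59.45112374] 194.7354725831536
rim 124.8754430093144 117.28804508500808 ((498.6370544433594, -173.37960815429688), (114.73211669921875, 188.16787719726562), 78.60602569580078)
tray side0 [(np.int64(-10), np.int64(1071)), (np.int64(0), np.int64(3553)), (np.int64(10), np.int64(318)), (np.int64(20), np.int64(344)), (np.int64(30),
[... 1964 characters left out ...]
, (np.int64(60), np.int64(74)), (np.int64(70), np.int64(385)), (np.int64(80), np.int64(381)), (np.int64(90), np.int64(377)), (np.int64(100), np.int64(363)), (np.int64(110), np.int64(404)), (np.int64(120), np.int64(390)), (np.int64(130), np.int64(515)), (np.int64(140), np.int64(72)), (np.int64(150), np.int64(0)), (np.int64(160), np.int64(0)), (np.int64(170), np.int64(0)), (np.int64(180), np.int64(0)), (np.int64(190), np.int64(0)), (np.int64(200), np.int64(0))]
rim 149.03522451191736 137.60673331787862 ((541.625, 220.72293090820312), (149.76588439941406, 185.00210571289062), 79.49678039550781)
both ((500.17572021484375, 230.7137451171875), (149.03787231445312, 281.58984375), 76.69751739501953)
```

View pics/crop.png

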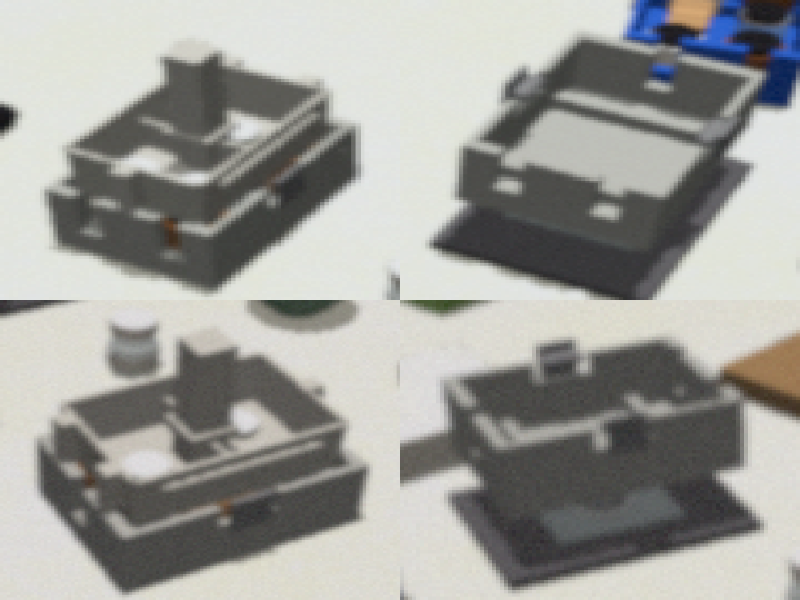

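The crops show that the tote's two-slot end and the box's two-slot end both face world +x. The tray's single rib faces world +x, so its yaw is about 170° and it needs a 180° turn. I'll look closer at the tote on the way.

Request:
step_arm(
  commands=[
    [[0.0,0.0,0.06],0],
    [[0.03,-0.04,0.12],0],
    [[0.07,-0.08,0.17],4],
    [[0.11,-0.13,0.2],8],
    [[0.15,-0.18,0.2],12],
    [[0.19,-0.23,0.2],12],
    [[0.23,-0.28,0.2],12],
    [[0.26,-0.32,0.2],12],
    [[0.28,-0.34,0.2],12],
    [[0.29,-0.35,0.2],12],
    [[0.29,-0.35,0.2],12],
    [[0.29,-0.35,0.2],12],
  ],
)

```text
clock: 1.6
tool_pos: [523.8, 230.5, 456.3]
tool_rot: [-180.0, -0.0, 80.0]
wrist_force: [0.4, -0.1, -0.0]
finger_gap: 0.999
```

Run:
```python
from h import *
p,d,c=snap('wrist','w1.png'); o=get_obs(); print(o['tool_pos'],o['tool_rot'],o['q'],o['clock'])
X,col,uv=cloud(p,d,c); print('cam',-np.array(c['R']).T@np.array(c['t']),c['fx'],(d>0).mean())
m=(X[:,2]>120)&(X[:,2]<155)&(abs(X[:,0]-540)<150)&(abs(X[:,1]-222)<130)
print(np.histogram(X[m][:,2],bins=range(120,156,3)))
for lo in(120,126,130):
  q=X[m&(X[:,2]>lo)&(X[:,2]<145)]; print(len(q),cv2.minAreaRect(q[:,:2].astype(np.float32)),q.min(0),q.max(0))
```

```text
[523.69571393 230.66670267 456.43596347] [-1.79988617e+02 -2.28024038e-02  8.00690345e+01] [ 1.58629069e+01  2.54675048e+00  7.75013751e+01  2.58729220e-02
  9.99522001e+01 -6.42016583e+01] 1.65
cam [441.17549491 245.12636523 573.06107232] 308.5268813218582 0.9960546875
(array([ 111,   92,   74,  104,  855, 1110,  223,   24,  118,    8,    0]), array([120, 123, 126, 129, 132, 135, 138, 141, 144, 147, 150, 153]))
2626 ((542.82275390625, 223.86819458007812), (145.420654296875, 181.6615753173828), 79.81788635253906) [441.95396759 144.41757615 120.00530737] [642.64997487 301.93272747 144.96804175]
2423 ((542.82275390625, 223.86819458007812), (145.420654296875, 181.6615753173828), 79.81788635253906) [441.95396759 144.41757615 126.03986845] [642.64997487 301.93272747 144.96804175]
2311 ((542.82275390625, 223.86819458007812), (145.420654296875, 181.6615753173828), 79.81788635253906) [441.95396759 144.41757615 130.03138118] [642.64997487 301.93272747 144.96804175]
```

View pics/w1.png

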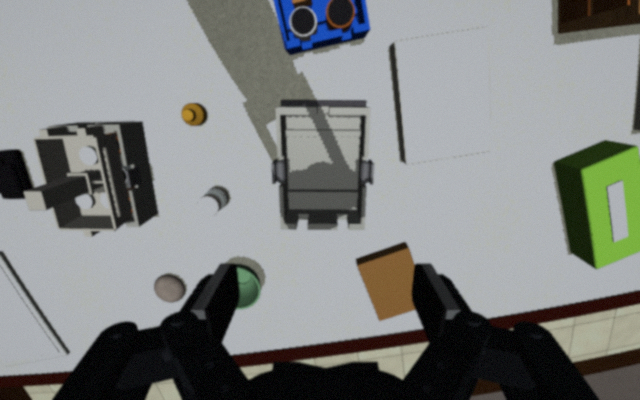

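The wrist view shows the tote centred at pixel (322,165), with its two slots at the bottom edge, (305,220) and (343,220), which is world +x. Its centre is about (543,224) with yaw -10.2° and rim z of about 136. Next, over the tray.

Request:
step_arm(
  commands=[
    [[-0.002,-0.04,-0.0],0],
    [[-0.006,-0.09,0],0],
    [[-0.01,-0.14,0],0],
    [[-0.013,-0.19,-0.01],0],
    [[-0.016,-0.24,-0.02],0],
    [[-0.019,-0.29,-0.03],0],
    [[-0.022,-0.34,-0.04],0],
    [[-0.024,-0.38,-0.05],0],
    [[-0.026,-0.4,-0.056],0],
    [[-0.026,-0.404,-0.056],0],
    [[-0.026,-0.404,-0.056],0],
  ],
)

```text
clock: 3.02
tool_pos: [499.0, -173.6, 400.9]
tool_rot: [180.0, -0.0, 80.0]
wrist_force: [-0.9, 0.5, 0.4]
finger_gap: 0.996
```

Run:
```python
from h import *
p,d,c=snap('wrist','w2.png'); o=get_obs(); print(o['tool_pos'],o['tool_rot'],o['q'],o['clock'])
X,col,uv=cloud(p,d,c)
n=(abs(X[:,0]-499)<140)&(abs(X[:,1]+175)<120)
q=X[n&(X[:,2]>180)&(X[:,2]<215)]; print('post',len(q),q.mean(0),np.median(q[:,2]),cv2.minAreaRect(q[:,:2].astype(np.float32)))
m=n&(X[:,2]>106)&(X[:,2]<124); print(np.histogram(X[n][:,2],bins=range(100,130,3)))
q=X[m]; print(len(q),cv2.minAreaRect(q[:,:2].astype(np.float32)))
m=n&(X[:,2]>64)&(X[:,2]<78);q=X[m]; print('box rim',cv2.minAreaRect(q[:,:2].astype(np.float32)))
```

```text
[ 499.04215716 -173.42866716  401.00236647] [ 1.79941623e+02 -1.47528689e-02  8.00410097e+01] [-2.77382419e+01 -3.89168647e+00  8.96606458e+01  3.19586763e-02
  9.41799560e+01 -1.07776900e+02] 3.075
post 685 [ 496.25590189 -173.29899876  190.46425405] 190.8579261625764 ((497.26763916015625, -173.6184539794922), (27.423358917236328, 27.61555290222168), 80.42227935791016)
(array([ 340,  291,  175,  184, 1341,  185,    2,   11,    9]), array([100, 103, 106, 109, 112, 115, 118, 121, 124, 127]))
1898 ((497.47052001953125, -173.13241577148438), (108.61617279052734, 178.60731506347656), 79.98436737060547)
box rim ((497.274169921875, -173.20263671875), (138.42611694335938, 181.83355712890625), 79.15467834472656)
```

View pics/w2.png

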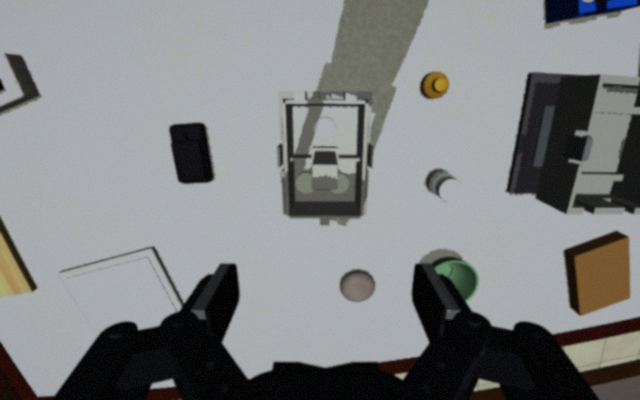

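The tray's post top is at (325,165) in the wrist view, its single rib at (335,222) toward +x. That gives a post axis of about (497.3,-173.4) and a tray yaw of 170°. Descending to grasp.

Request:
step_arm(
  commands=[
    [[-0.001,0.001,-0.04],0],
    [[-0.001,0.001,-0.09],0],
    [[-0.001,0.001,-0.14],0],
    [[-0.001,0.001,-0.18],0],
    [[-0.001,0.001,-0.205],0],
    [[-0.001,0.001,-0.217],0],
    [[-0.001,0.001,-0.221],0],
    [[-0.001,0.001,-0.221],0],
    [[-0.001,0.001,-0.221],0],
  ],
)

```text
clock: 4.2
tool_pos: [498.4, -174.0, 180.6]
tool_rot: [179.9, 0.0, 80.0]
wrist_force: [-0.6, 1.2, 0.1]
finger_gap: 1.0
```

Request:
step_arm(
  commands=[
    [[0,0,0],0],
    [[0,0,0],0],
    [[0,0,0],0],
    [[0,0,0],0],
    [[0,0,0],0],
    [[0,0,0],0],
    [[0,0,0],0],
    [[0,0,0],0],
  ],
  claw=255,
  force=60,
)

```text
clock: 5.2
tool_pos: [497.7, -173.9, 179.5]
tool_rot: [180.0, 0.0, 80.0]
wrist_force: [-0.2, -1.7, 3.0]
finger_gap: 0.319
```

Request:
step_arm(
  commands=[
    [[0,0,0.005],0],
    [[0,0,0.012],0],
    [[0,0,0.025],0],
    [[0,0,0.045],0],
    [[0,0,0.07],0],
    [[0,0,0.1],0],
    [[0,0,0.13],0],
    [[0,0,0.155],0],
    [[0,0,0.17],0],
    [[0,0,0.17],0],
    [[0,0,0.17],0],
  ],
)

```text
clock: 6.58
tool_pos: [497.2, -173.5, 348.0]
tool_rot: [-179.9, -0.0, 80.0]
wrist_force: [0.4, 0.5, -4.8]
finger_gap: 0.322
```

Run:
```python
from h import *
p,d,c=snap('wrist','w3.png'); o=get_obs(); print(o['tool_pos'],o['tool_rot'],o['wrist_force'],o['finger_gap'],o['clock'])
X,col,uv=cloud(p,d,c)
n=(abs(X[:,0]-499)<140)&(abs(X[:,1]+175)<120)
m=n&(X[:,2]>276)&(X[:,2]<296); print(np.histogram(X[n][:,2],bins=range(260,310,4)))
q=X[m]; print(len(q),q[:,2].mean(),cv2.minAreaRect(q[:,:2].astype(np.float32)))
m=n&(X[:,2]>64)&(X[:,2]<78);q=X[m]; print('box rim',cv2.minAreaRect(q[:,:2].astype(np.float32)))
```

```text
[ 497.05549816 -173.4107947   347.72380059] [-1.79856876e+02 -4.82228344e-02  7.99531117e+01] [ 0.47398202  0.30773777 -3.93063913] 0.3233273772618446 6.625
(array([1115,  702,  926, 1273,  989, 5211,  195,  109,  119,  125,  134,
        144]), array([260, 264, 268, 272, 276, 280, 284, 288, 292, 296, 300, 304, 308]))
6623 282.1783944554326 ((497.42510986328125, -173.47308349609375), (108.63249206542969, 180.52713012695312), 79.76527404785156)
box rim ((413.03662109375, -158.2671661376953), (88.27506256103516, 9.376312255859375), 79.73800659179688)
```

Request:
step_arm(
  commands=[
    [[0,0.01,0],-4],
    [[0.002,0.03,0],-12],
    [[0.005,0.06,0],-21],
    [[0.01,0.095,0],-30],
    [[0.015,0.13,0],-40],
    [[0.02,0.165,0],-50],
    [[0.025,0.2,0],-60],
    [[0.03,0.24,0],-70],
    [[0.035,0.28,0],-80],
    [[0.04,0.315,0],-90],
    [[0.043,0.345,0],-100],
    [[0.045,0.37,0],-110],
  ],
)

```text
clock: 8.12
tool_pos: [542.1, 197.5, 347.6]
tool_rot: [179.9, 0.1, -30.3]
wrist_force: [-0.0, -0.7, -4.6]
finger_gap: 0.322
```

Request:
step_arm(
  commands=[
    [[0,0.015,0],-10],
    [[0,0.025,0],-20],
    [[0,0.028,0],-30],
    [[0,0.028,0],-40],
    [[0,0.028,0],-50],
    [[0,0.028,0],-58],
    [[0,0.028,0],-65],
    [[0,0.028,0],-69],
    [[0,0.028,0],-70],
    [[0,0.028,0],-70],
    [[0,0.028,0],-70],
  ],
)

```text
clock: 9.5
tool_pos: [542.5, 224.3, 349.0]
tool_rot: [180.0, -0.0, -100.0]
wrist_force: [0.5, 0.4, -4.9]
finger_gap: 0.319
```

Run:
```python
from h import *
o=get_obs();p,d,c=snap('wrist','w4.png');  print(o['tool_pos'],o['tool_rot'],o['wrist_force'],o['q'],o['clock'])
X,col,uv=cloud(p,d,c)
n=(abs(X[:,0]-543)<140)&(abs(X[:,1]-224)<120)
q=X[n&(X[:,2]>276)&(X[:,2]<296)]; print(len(q),q[:,2].mean(),cv2.minAreaRect(q[:,:2].astype(np.float32)))
q=X[n&(X[:,2]>126)&(X[:,2]<146)]; print('tote rim',len(q),q[:,2].mean(),cv2.minAreaRect(q[:,:2].astype(np.float32)))
a,*_=snap('scene','s4.png');b,*_=snap('side','d4.png')
cv2.imwrite('pics/v4.png',np.hstack([cv2.resize(a[130:300,310:470],(400,425)),cv2.resize(b[60:230,200:360],(400,425))]))
```

```text
[542.52908594 224.26664865 348.97301503] [ 1.79973985e+02 -1.03631989e-02 -1.00000229e+02] [ 0.53980543  0.43167894 -4.88809356] [1.47637067e+01 4.92993611e+00 8.62119466e+01 1.48742319e-03
 8.88860813e+01 1.14763909e+02] 9.5
6766 282.77767937527904 ((542.3894653320312, 224.74053955078125), (108.89996337890625, 180.87704467773438), 79.9044189453125)
tote rim 508 135.10330539559257 ((627.0629272460938, 207.7000732421875), (47.07273864746094, 9.80508041381836), 80.01018524169922)
```

View pics/w4.png

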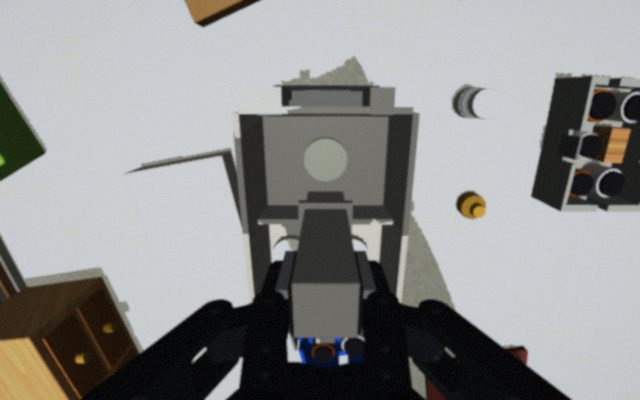

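View pics/v4.png

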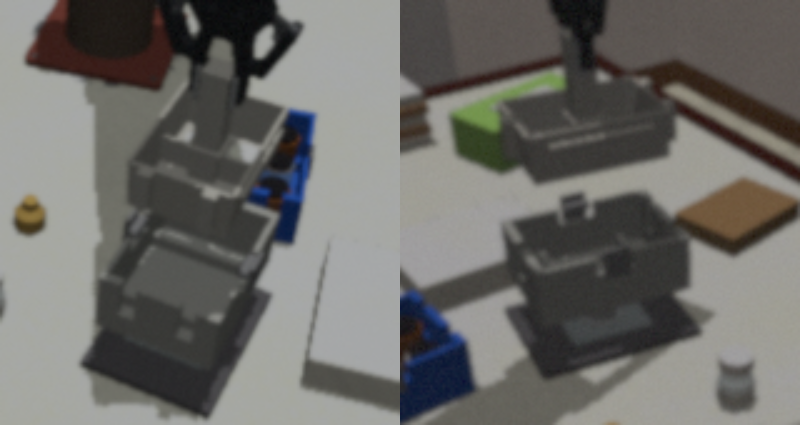

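The views show the tray over the tote with its two ribs toward +x, matching the tote's two slots at the near end. I'll check the lateral offset using the end-wall tongue in both wrist pictures.

Run:
```python
from m import *
a=np.radians(-10);u=np.array([np.cos(a),np.sin(a)]);v=np.array([-u[1],u[0]])
for n in('w1','w4'):
    p,d,c=load(n);X,col,uv=cloud(p,d,c); r=X[:,:2]-[542.5,224]; s=r@u; l=r@v
    q=(X[:,2]>130)&(X[:,2]<141)
    m=q&(s>78)&(s<95)&(abs(l)<65); L=np.sort(l[m]); g=np.diff(L); k=np.argsort(-g)[:3]
    print(n,'s',s[m].min(),s[m].max(),'z',np.median(X[m][:,2]),'l',L[0],L[-1],[(L[i].round(1),L[i+1].round(1)) for i in sorted(k)])
    if n=='w1':
        m=q&(s<-78)&(s>-95)&(abs(l)<65); L=np.sort(l[m]); g=np.diff(L); i=g.argmax(); print('far s',s[m].min(),s[m].max(),L[0],L[-1],L[i],L[i+1])
    if n=='w4':
        q=(X[:,2]>278)&(X[:,2]<287)
        m=q&(s>81)&(s<95)&(abs(l)<60); L=np.sort(l[m]); g=np.diff(L); i=g.argmax(); print('ribs',s[m].max(),L[0],L[-1],L[i],L[i+1])
```

```text
w1 s 78.43202915219712 91.14299579216757 z 134.93883128544397 l -64.77607451210942 63.87984551864362 [(np.float64(-41.1), np.float64(-22.9)), (np.float64(2.0), np.float64(3.5)), (np.float64(22.1), np.float64(40.4))]
far s -90.66289646564074 -78.53939385865226 -64.99240574328697 63.90034325043511 -8.886955612777257 10.179238744415377
w4 s 81.20509907034032 91.01520118958877 z 135.05471625238494 l -24.90516166315398 22.16758717335418 [(np.float64(-1.3), np.float64(-0.3)), (np.float64(-0.3), np.float64(0.7)), (np.float64(0.7), np.float64(1.7))]
ribs 90.26522700770929 -38.790029368426715 39.9381268217771 -24.239311162196252 25.279318297917392
```

Request:
step_arm(
  commands=[
    [[0,-0.0008,-0.02],0],
    [[0,-0.0008,-0.045],0],
    [[0,-0.0008,-0.068],0],
    [[0,-0.0008,-0.084],0],
    [[0,-0.0008,-0.093],0],
    [[0,-0.0008,-0.097],0],
    [[0,-0.0008,-0.097],0],
  ],
)

```text
clock: 10.52
tool_pos: [542.9, 223.5, 252.7]
tool_rot: [-180.0, 0.0, -100.0]
wrist_force: [-0.0, -0.6, -4.6]
finger_gap: 0.323
```

Request:
step_arm(
  commands=[
    [[0,0,-0.002],0],
    [[0,0,-0.004],0],
    [[0,0,-0.006],0],
    [[0,0,-0.008],0],
    [[0,0,-0.01],0],
    [[0,0,-0.01],0],
  ],
)

```text
clock: 11.28
tool_pos: [542.4, 223.4, 242.0]
tool_rot: [180.0, -0.0, -100.0]
wrist_force: [1.6, -0.3, -4.6]
finger_gap: 0.327
```

Request:
step_arm(
  commands=[
    [[0,0,-0.002],0],
    [[0,0,-0.004],0],
    [[0,0,-0.006],0],
    [[0,0,-0.008],0],
    [[0,0,-0.008],0],
  ],
)

```text
clock: 11.9
tool_pos: [542.5, 223.4, 234.0]
tool_rot: [180.0, -0.0, -100.0]
wrist_force: [-0.1, -0.8, -4.8]
finger_gap: 0.323
```

Request:
step_arm(
  commands=[
    [[0,0,-0.002],0],
    [[0,0,-0.004],0],
    [[0,0,-0.006],0],
    [[0,0,-0.008],0],
    [[0,0,-0.008],0],
  ],
)

```text
clock: 12.52
tool_pos: [542.5, 223.4, 226.0]
tool_rot: [180.0, -0.0, -100.0]
wrist_force: [0.4, -0.1, -3.7]
finger_gap: 0.323
```

Request:
step_arm(
  commands=[
    [[0,0,-0.002],0],
    [[0,0,-0.004],0],
    [[0,0,-0.006],0],
    [[0,0,-0.006],0],
  ],
)

```text
clock: 13.02
tool_pos: [542.5, 223.4, 220.1]
tool_rot: [180.0, -0.0, -100.0]
wrist_force: [-0.2, 0.2, -3.6]
finger_gap: 0.32
```

Request:
step_arm(
  commands=[
    [[0,0,-0.002],0],
    [[0,0,-0.004],0],
    [[0,0,-0.006],0],
    [[0,0,-0.006],0],
  ],
)

```text
clock: 13.52
tool_pos: [542.7, 223.3, 214.3]
tool_rot: [-180.0, -0.0, -100.1]
wrist_force: [-1.7, -2.1, 0.1]
finger_gap: 0.319
```

Request:
step_arm(
  commands=[
    [[0,0,-0.0015],0],
    [[0,0,-0.003],0],
    [[0,0,-0.004],0],
    [[0,0,-0.004],0],
  ],
)

```text
clock: 14.02
tool_pos: [542.7, 223.4, 210.3]
tool_rot: [-180.0, -0.0, -100.0]
wrist_force: [-1.5, -3.8, 1.6]
finger_gap: 0.321
```

Request:
step_arm(
  commands=[
    [[0,0,-0.001],0],
    [[0,0,-0.002],0],
    [[0,0,-0.003],0],
    [[0,0,-0.003],0],
  ],
)

```text
clock: 14.52
tool_pos: [542.8, 223.5, 207.4]
tool_rot: [-180.0, 0.0, -100.1]
wrist_force: [-0.7, -3.4, 1.7]
finger_gap: 0.317
```

Request:
step_arm(
  commands=[
    [[0,-0.0005,0],0],
    [[0,-0.0008,-0.001],0],
    [[0,-0.0008,-0.002],0],
    [[0,-0.0008,-0.003],0],
    [[0,-0.0008,-0.003],0],
  ],
)

```text
clock: 15.15
tool_pos: [542.8, 223.1, 204.6]
tool_rot: [-180.0, 0.1, -100.0]
wrist_force: [-0.9, 0.1, 5.1]
finger_gap: 0.32
```

Request:
step_arm(
  commands=[
    [[0,0,-0.001],0],
    [[0,0,-0.002],0],
    [[0,0,-0.003],0],
    [[0,0,-0.003],0],
  ],
)

```text
clock: 15.65
tool_pos: [542.8, 223.1, 201.9]
tool_rot: [-180.0, 0.0, -100.0]
wrist_force: [-1.8, -0.3, 7.0]
finger_gap: 0.324
```

Request:
step_arm(
  commands=[
    [[0,0,-0.001],0],
    [[0,0,-0.002],0],
    [[0,0,-0.002],0],
  ],
)

```text
clock: 16.02
tool_pos: [542.9, 223.1, 200.1]
tool_rot: [-180.0, 0.1, -100.0]
wrist_force: [-1.6, -1.0, 7.3]
finger_gap: 0.319
```

Request:
step_arm(
  commands=[
    [[0,0,-0.001],0],
    [[0,0,-0.002],0],
    [[0,0,-0.002],0],
  ],
)

```text
clock: 16.4
tool_pos: [543.0, 223.1, 198.2]
tool_rot: [-179.9, 0.1, -100.0]
wrist_force: [-1.8, -0.9, 7.9]
finger_gap: 0.317
```

Request:
step_arm(
  commands=[
    [[0,0,-0.001],0],
    [[0,0,-0.002],0],
    [[0,0,-0.002],0],
  ],
)

```text
clock: 16.77
tool_pos: [542.8, 222.8, 195.0]
tool_rot: [-180.0, 0.0, -100.0]
wrist_force: [1.6, 0.7, -2.2]
finger_gap: 0.316
```

Request:
step_arm(
  commands=[
    [[0,0,-0.001],0],
    [[0,0,-0.002],0],
    [[0,0,-0.002],0],
  ],
)

```text
clock: 17.15
tool_pos: [542.3, 222.9, 193.2]
tool_rot: [180.0, 0.0, -100.0]
wrist_force: [-2.1, 1.0, 2.6]
finger_gap: 0.322
```

The force fell from 7.9 to -2.2 N, so the catches snapped. I'll press a little further to seat it, then check.

Request:
step_arm(
  commands=[
    [[0,0,-0.001],0],
    [[0,0,-0.002],0],
    [[0,0,-0.003],0],
    [[0,0,-0.004],0],
    [[0,0,-0.004],0],
  ],
)

```text
clock: 17.77
tool_pos: [542.4, 222.8, 189.5]
tool_rot: [180.0, 0.0, -100.0]
wrist_force: [-3.5, 1.2, 4.9]
finger_gap: 0.318
```

Request:
step_arm(
  commands=[
    [[0,0,-0.001],0],
    [[0,0,-0.002],0],
    [[0,0,-0.003],0],
    [[0,0,-0.003],0],
  ],
)

```text
clock: 18.27
tool_pos: [542.4, 222.8, 186.8]
tool_rot: [180.0, 0.0, -100.0]
wrist_force: [-4.4, 0.5, 7.4]
finger_gap: 0.319
```

```bash
cat > chk.py <<'E'
from m import *
import sys
def chk(t):
    o=get_obs(); print(o['tool_pos'],o['wrist_force'],o['clock'])
    a=np.radians(-10);u=np.array([np.cos(a),np.sin(a)]);v=np.array([-u[1],u[0]])
    for n in('wrist','scene','side'):
        p,d,c=snap(n,n+t+'.png');X,col,uv=cloud(p,d,c);r=X[:,:2]-[542.5,223.3]; s=r@u; l=r@v
        for nm,m in(('tote end',(s>86)&(s<92)&(abs(l)<20)),('tote corner',(s>83)&(s<92)&(abs(l)>45)&(abs(l)<63)),('tray rim +x',(s>75)&(s<80)&(abs(l)<50)),('tray rim +y',(l>50)&(l<55)&(abs(s)<70)),('tray rim -y',(l<-50)&(l>-55)&(abs(s)<70)),('tote wall+y',(l>59)&(l<65)&(abs(s)<80)&(abs(s)>25)),('tote wall-y',(l<-59)&(l>-65)&(abs(s)<80)&(abs(s)>25))):
            z=X[m][:,2]; z=z[(z>60)&(z<190)]
            if len(z)>8: print(n,nm,len(z),np.percentile(z,[50,80,90,97]).round(1))
chk(sys.argv[1])
E
python3 chk.py 5
```

```text
[542.37772995 222.84950144 186.78081553] [-4.38197362  0.46578191  7.43467187] 18.275
wrist tote end 625 [116.3 116.9 117.2 117.7]
wrist tote corner 892 [116.4 116.9 117.2 117.6]
wrist tray rim +x 1372 [121.2 121.8 122.1 122.5]
wrist tray rim +y 1040 [121.2 121.7 122.  122.3]
wrist tray rim -y 1196 [121.1 121.6 121.9 122.3]
wrist tote wall+y 1495 [116.  116.7 117.  117.4]
wrist tote wall-y 1657 [115.9 116.6 116.9 117.4]
scene tote end 73 [101.2 116.3 117.2 118.1]
scene tote corner 127 [101.2 114.9 116.6 118. ]
scene tray rim +x 63 [119.3 121.3 122.1 122.7]
scene tray rim +y 103 [112.8 120.8 122.5 123.2]
scene tray rim -y 87 [119.9 121.9 122.6 123.7]
scene tote wall+y 158 [100.2 115.4 117.2 118.9]
scene tote wall-y 77 [114.8 116.6 117.6 119.2]
side tote corner 18 [117.8 118.6 118.7 119.4]
side tray rim +x 27 [122.4 122.8 123.3 123.7]
side tray rim +y 59 [115.9 121.3 122.  122.4]
side tray rim -y 104 [119.3 122.6 123.4 124.4]
side tote wall+y 11 [117.8 118.2 118.5 119. ]
side tote wall-y 256 [ 93.8 114.1 117.7 118.8]
```

The tray rim sits 4.9 mm above the tote rim on all sides, where home is 5.0 mm. I'll ease the spring back to zero load and let go.

Request:
step_arm(
  commands=[
    [[0,0,0.002],0],
    [[0,0,0.004],0],
    [[0,0,0.006],0],
    [[0,0,0.008],0],
    [[0,0,0.01],0],
    [[0,0,0.011],0],
    [[0,0,0.011],0],
  ],
)

```text
clock: 19.3
tool_pos: [542.6, 222.6, 197.3]
tool_rot: [180.0, -0.0, -100.1]
wrist_force: [-1.9, 1.6, 1.3]
finger_gap: 0.321
```

Request:
step_arm(
  commands=[
    [[0,0,0.001],0],
    [[0,0,0.002],0],
    [[0,0,0.002],0],
  ],
)

```text
clock: 19.68
tool_pos: [542.6, 222.6, 199.3]
tool_rot: [180.0, -0.0, -100.1]
wrist_force: [-1.2, 1.9, 0.5]
finger_gap: 0.32
```

Request:
step_arm(
  commands=[
    [[0,0,0],0],
    [[0,0,0],0],
    [[0,0,0],0],
    [[0,0,0],0],
    [[0,0,0],0],
    [[0,0,0],0],
    [[0,0,0],0],
  ],
  claw=0,
)

```text
clock: 20.55
tool_pos: [542.6, 222.7, 199.3]
tool_rot: [-180.0, 0.0, -100.0]
wrist_force: [-0.9, -0.1, -0.9]
finger_gap: 0.999
```

Request:
step_arm(
  commands=[
    [[0,0,0.015],0],
    [[0,0,0.04],0],
    [[0,0,0.08],0],
    [[0,0,0.12],0],
    [[0,0,0.16],0],
    [[0,0,0.18],0],
    [[0,0,0.18],0],
    [[0,0,0.18],0],
  ],
)

```text
clock: 21.55
tool_pos: [542.0, 222.5, 377.3]
tool_rot: [179.8, -0.1, -100.0]
wrist_force: [-0.5, 0.6, -1.3]
finger_gap: 0.996
```

```bash
python3 chk.py 6 | grep -v corner; python3 -c "
import cv2,numpy as np
a=cv2.imread('pics/scene6.png');b=cv2.imread('pics/side6.png')
cv2.imwrite('pics/v6.png',np.hstack([cv2.resize(a[130:300,180:450],(400,252)),cv2.resize(b[110:280,200:440],(400,252))]))"
```

```text
[542.0348021  222.54571456 377.32657168] [-0.46421207  0.60092103 -1.26272706] 21.55
wrist tote end 179 [128.3 128.8 129.2 129.7]
wrist tray rim +x 404 [133.  133.7 134.1 134.6]
wrist tray rim +y 336 [133.1 133.7 134.  134.4]
wrist tray rim -y 520 [132.7 133.5 133.9 134.4]
wrist tote wall+y 532 [127.9 128.7 129.  129.5]
wrist tote wall-y 513 [127.9 128.7 129.  129.4]
scene tote end 103 [107.4 126.9 128.3 130.4]
scene tray rim +x 54 [131.2 133.3 133.8 134.1]
scene tray rim +y 103 [123.2 132.6 133.5 134.7]
scene tray rim -y 107 [131.7 133.9 134.9 135.9]
scene tote wall+y 177 [108.5 126.7 128.7 129.9]
scene tote wall-y 76 [127.  128.7 130.  130.8]
side tray rim +x 32 [133.7 135.1 135.4 136.1]
side tray rim +y 52 [125.2 134.  134.5 135. ]
side tray rim -y 97 [131.7 134.  135.1 135.5]
side tote wall+y 15 [129.7 130.5 130.7 130.8]
side tote wall-y 300 [101.3 123.4 129.1 130.3]
```

View pics/v6.png

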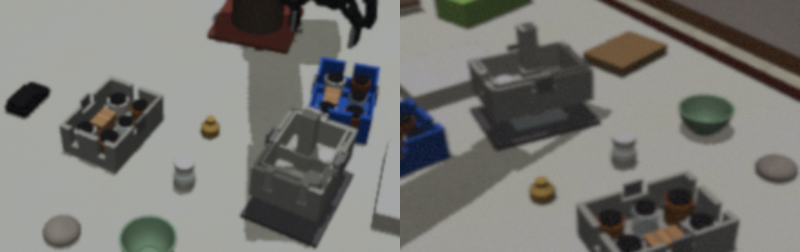

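The tray is nested level in the tote with its rim 5 mm above the tote's, nothing else has moved, and the gripper is clear. Handing in.

```bash
python3 -c "
from cell import workorder; print(workorder.job_done())"
```

```text
the job is handed in; nothing more can be done
None
```

The tray is in the empty tote, turned half round, fully home and let go. I handed the job in at about 22 s of the 58 s allowed.

- **Pressing:** I went down in steps of a few millimetres. The catches gave way at about 12.5 N in all (7.9 N at the wrist plus the tray's weight of about 4.7 N), when the wrist reading dropped to -2.2 N. I pressed on to about 12 N to seat it. The highest reading at the end of any step was well under 20 N, but force was not sampled within a step.
- **Seated:** The tray rim stood about 4.9 mm above the tote rim on every side measured, both under load and after release; fully home is 5 mm. I took both catches as snapped from the force drop and this even height; I did not look at each catch close up.
- **Letting go:** I eased the stand back up until the wrist carried almost no load (0.5 N) before opening the gripper, then rose about 180 mm clear.
- **Disagreements:**
  - The two wrist views put the tote's sideways position about 1 mm apart. I aimed between them and shifted 0.8 mm when I felt about 3.5 N of side force on a catch.
  - A side force of up to 4.4 N remained during the last press and was gone after release.
- **Rest of the bench:** In the last pictures the jar, paperweight, bowl, stone, full tote and blue tote looked unmoved. I judged this by eye, and the mouse and papers are only partly in those crops.

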